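# Fit the picture panel in its stand and hold the stand home in the tray corner

## Robot

A 7-joint arm with a two-finger parallel gripper is mounted at the origin on the work surface. World frame = base frame: x ahead of the robot, y to its left, z up, the work surface at z = 0. Lengths are in m, angles in rad, forces in N, time in s.
With the tool pointing down it reaches from about 0.425 to 0.925 m from the base axis. Payload 6.8 kg.
Tool frame: the origin (TCP) lies midway between the tips of the shut fingers; the grasp point (between the pads) lies manip.hold_point_z behind it (manip.hold_point_z is the distance from the TCP to the grasp point, in m); z points along the fingers, y is the direction in which the jaws open and shut (so a half turn about z gives the same grasp; the last joint's range is limited). The gripper opens to 85 mm and grips with 20 to 120 N. Pads are 22 mm wide; open, the fingers measure 114 mm over their backs; the gripper's body (76 mm by 85 mm) begins 54 mm behind the grasp point. The pads swing forward as they close: fully open they stand 13 mm farther back than shut.
Start: joints at [-1.443, 0.477, 0.022, 1.555, -0.011, 1.109, -0.083], TCP at [0.158, 0.656, 0.231] pointing down, gripper open.
Joint ranges: [-2.96, 2.96], [-0.34, 2.1], [-1.41, 1.46], [0.24, 2.44], [-1.37, 4.51], [0.17, 1.92], [-2.96, 2.96]. Speed limits (rad/s): [2.39, 2.39, 3.14, 3.14, 3.14, 3.14, 3.14].

## Interface

Orientations are given as a rotation vector (axis times angle).
In Python, from station import manip gives the robot as it stands.
- The arm moves only by the shell command python3 -m pendant 'ROWS'. ROWS is JSON, one flat list of numbers, 7 for each row, row after row: the shift along the tool's x, y, z scaled (see below), then the turn, a rotation vector about the tool's x, y, z scaled (see below), then the finger opening in mm, from 0 to 85.4. A call has 1 to 8 rows; each row shifts and turns the commanded pose from where the row before left it, along the tool's axes as they then stand; what a row does not reach is not made up. The controller multiplies each number of a shift by 0.5 m and each number of a turn by 180 degrees. A row lasts 1/12 s, in which the tool goes at most 41.7 mm and 7.16 degrees, less where a joint would pass 70% of its speed; a pose out of reach is approached as far as the arm can. A call with a number of a shift or a turn outside -1 to 1 is refused whole. A call with a gripper value outside its range is refused whole. The fingers move at their own pace and stop on an object; the grip force is fixed at half the most. Time passes only in rows, so rows that do not move let the fingers close. It gives the time, the measured TCP pose, the force and the opening at its end, in the units of the state.
- manip.get_state(): the state, without advancing time (a new reading comes with each control period).
- manip.grab_frame(name): name is "scene" or "top" or "wrist"; returns (picture, depth): 480x640x3 uint8, red, green, blue; 480x640 float32, m along the optical axis (not along the pixel's ray), 0 where there is no reading.
- manip.camera_params(name): a dict with "fx", "fy", "cx", "cy" (pixels), "R" (3x3) and "t" (3): a world point X has camera coordinates R X + t. Camera axes: x right, y down, z forward; pixel columns grow to the right and rows downward; lengths in m; the calibration is good to about 2 mm. The wrist camera is an equidistant fisheye: a pixel r from the principal point sees the ray r / f radians off the axis. A picture is of the moment at which its call begins: read the wrist's pose just before it. camera_params takes no time and is no camera call; for the wrist camera it gives the pose at the moment of the call.
- manip.finish_job(): hands the job in, once; it reports no verdict.
The state is a dict: "t": time; "qpos": joint angles; "dq": joint speeds; "joint_efforts": joint torques, N m; "ee_pos": TCP position; "tool_rot": TCP orientation; "contact_force": force on the tool from outside, world axes, zero at the start; "ft_torque": the same for the moment, N m; "finger_gap": finger opening in m.
Only numpy, scipy, OpenCV 4.12 (cv2) and the standard library are available. Lean on these libraries where they do the work, as an engineer would, in place of code of your own. Each camera call takes 0.05 s, during which the arm holds its last target. There are 200 camera calls.

## Task

Take the little oak picture panel out of its rack and push it upright all the way down into the slot of the marble stand, and let go of it. Then push the stand, its long side along the tray's longer lip, home into the corner where the two lips meet, so that it sits flat and square against both lips, and finish while still holding it pressed firmly against both (its sticky feet need the pressure): do not let go at the end. Leave the bowl, the keepsake box and the candlestick where they are.

Things in the scene. Friction and masses are not known exactly. Their poses are not given: they have to be found in the camera images.
- tray: Light-wood entry tray, fixed to the table: flat board 200 (x) x 150 (y) x 8 mm with a low lip along two edges only. Origin: centre of its underside; z up. Its whole outline, lips included, is 200 x 150 mm.
- far_lip: Fixed lip along the tray's +x edge, 10 mm thick, 150 mm long (along tray y), top 20 mm above the table (12 mm above the tray floor). Origin: centre of its underside, at tray x = 95 mm, y = 0; its inner face is at tray x = 90 mm. Axes as the tray's.
- side_lip: Fixed lip, the longer one, along the tray's +y edge, 10 mm thick, 190 mm long (along tray x), top 20 mm above the table (12 mm above the tray floor). Origin: centre of its underside, at tray x = -5 mm, y = 70 mm; its inner face is at tray y = 65 mm. Axes as the tray's.
- tray_corner (a point): Point on the tray floor where the inner faces of the two lips meet (8 mm above the table). Axes as the tray's: the floor extends from here to -x and -y. With the stand home, the stand's centre is 40 mm in -x and 25 mm in -y from here.
- stand: White polished marble block, loose, 80 (x) x 50 (y) x 52 (z) mm, 0.28 to 0.56 kg, on the tray floor clear of the lips, its x axis within 0.3 rad of the tray's. Origin: centre of its underside. In the middle of its top a slot 63 mm long (x), 11 mm wide (y), 26 mm deep, chamfered 2.5 mm. Friction on tray and lips 0.3 to 0.5: pressing on one lip makes sliding along it harder.
- rack: Small oak rack, fixed to the table, 90 (x) x 44 (y) x 24 (z) mm, with a slot 64 mm (x) x 12 mm (y), 16 mm deep in its top, in which the panel stands. Origin: centre of its underside.
- panel: Oak picture panel, loose, 60 (x, length) x 8 (y, thickness) x 54 (z, height) mm, 50 g, standing upright in the rack with its foot 8 mm above the table, so the top edge is at 62 mm. Both faces and both ends look alike. Origin: centre of its lower edge. Fully down in the stand its foot is 26 mm above the stand's underside and it shows 28 mm above the stand.
- bowl: White ceramic bowl, loose, 96 mm across, 40 mm high, to be left alone. Origin: centre of its underside.
- keepsake: Dark green keepsake box with brass band, loose, 80 (x) x 140 (y) x 45 mm, to be left alone. Origin: centre of its underside.
- candlestick: Brass candlestick, loose, 72 mm across at the foot, 90 mm high, to be left alone. Origin: centre of its underside.
Things that resemble listed ones, but are neither listed nor needed, are in the scene too. There is more than one size of the panel; the one meant has the size given above. Of the things that look like the stand, the smaller one is meant.

How it is judged:
On the way, in this order (a step that is already met when the one before it is completed fails the run):
1. the panel is fully down in the stand's slot and let go (z of panel in the frame of stand between 0.022 and 0.029 m and horizontal distance between panel and stand below 0.008 m and angle between the z axis of panel and the z axis of stand, either way round below 0.2 rad and contact force between the fingers and panel below 0.1 N), for 0.2 s.
2. the stand is pressed against both lips (contact force between stand and far_lip above 2 N and contact force between stand and side_lip above 2 N), for 0.2 s.
At the end, for the whole second after the job is handed in: For the last second the robot presses the stand on both lips (over 2 N each), long side along the side lip, within 2.5 mm of each, square within 0.05 rad, flat on the floor (3 mm, 0.05 rad), at rest; the panel is upright in the slot within 3 mm of full depth (all of step 2 and x of stand in the frame of tray_corner between -0.0425 and -0.036 m and y of stand in the frame of tray_corner between -0.0275 and -0.021 m and z of stand in the frame of tray_corner below 0.003 m and angle between the x axis of stand and the x axis of tray, either way round below 0.05 rad and angle between stand's own z axis and vertical below 0.05 rad and linear speed of stand below 0.02 m/s and z of panel in the frame of stand between 0.022 and 0.029 m and horizontal distance between panel and stand below 0.008 m and angle between the z axis of panel and the z axis of stand, either way round below 0.2 rad); the arm keeps its last pose, push and grip.
It fails at once if the bowl is moved more than 15 mm (distance of bowl from where it was at the start of the episode above 0.015 m).
It fails at once if the keepsake box is moved more than 15 mm (distance of keepsake from where it was at the start of the episode above 0.015 m).
It fails at once if the candlestick is moved more than 15 mm (distance of candlestick from where it was at the start of the episode above 0.015 m).
It also fails if it takes over 72 s, if anything falls off the work surface, if the arm or the gripper's body presses on something with over 40 N, if the wrist force passes 120 N, or if a joint passes its speed limit or range.

## Working session

There is one attempt and no reset: what is moved stays moved. The work goes in short steps, Python scripts to look and compute and a shell command to move; the robot and the scene stay as the last step left them, time stands still between calls to the robot, and variables do not carry over. Pictures are saved under pics/ and viewed, about 8 in all and at most 12, crops included, and the job is handed in when it is done.

```bash
ls; mkdir -p pics; python3 - <<'E'
from station import manip
import cv2, numpy as np
np.set_printoptions(precision=4,suppress=True)
s=manip.get_state()
for k in s: print(k,np.array(s[k]))
print(manip.hold_point_z)
for n in("scene","top"):
    p,d=manip.grab_frame(n); cv2.imwrite(f"pics/{n}0.png",p[:,:,::-1]); np.save(f"pics/{n}0_d.npy",d)
    print(n,manip.camera_params(n))
E
```

```text
pics
t 0.0
qpos [-1.4431  0.4778  0.0223  1.5565 -0.0115  1.1093 -0.0831]
dq [-0.001  -0.      0.     -0.0009  0.0014  0.0005 -0.0011]
joint_efforts [  0.0001 -59.6446   1.6077 -28.1198   0.0123   0.0095  -0.    ]
ee_pos [0.1576 0.6557 0.2303]
tool_rot [-0.3695 -3.1197  0.0029]
contact_force [-0.4883  0.7537  0.8642]
ft_torque [ 0.0109 -0.0085 -0.0377]
finger_gap 0.08520483847503035
0.0187
scene {'fx': 467.9214465335637, 'fy': 467.9214465335637, 'cx': 320.24155020751937, 'cy': 241.75562696870557, 'R': array([[-0.7882,  0.6154, -0.0035],
       [ 0.4532,  0.5765, -0.6799],
       [-0.4164, -0.5375, -0.7333]]), 't': array([ 0.3914, -0.2435,  1.1019])}
top {'fx': 526.1201575170895, 'fy': 526.1201575170895, 'cx': 317.45922179407995, 'cy': 241.49078057763086, 'R': array([[ 0.0328, -0.9995,  0.0024],
       [-0.9744, -0.0325, -0.2223],
       [ 0.2223,  0.005 , -0.975 ]]), 't': array([0.0183, 0.5661, 1.1087])}
```

View pics/top0.png

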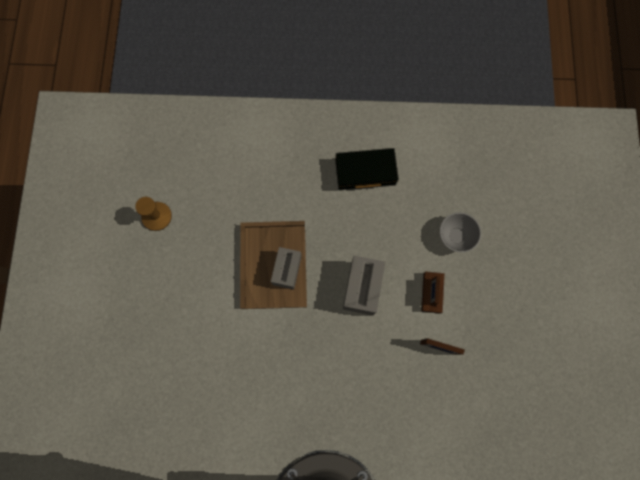

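View pics/scene0.png

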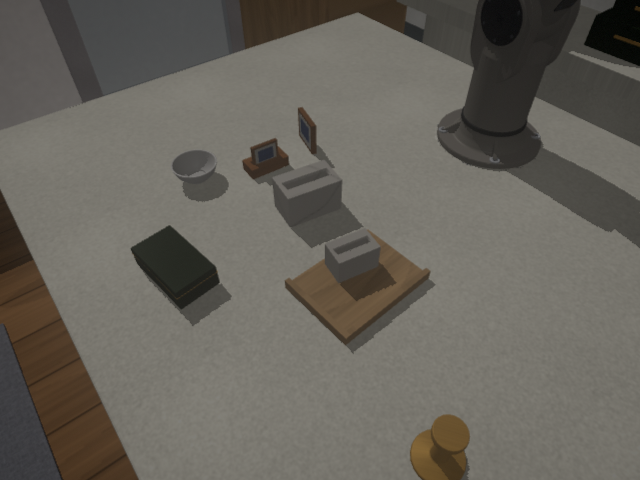

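The stand lookalikes are the block on the tray at top (286,267) and a larger block at (365,285). The smaller one on the tray is the stand. The panel lookalikes are the one in the rack at (433,292) and a larger free-standing one at (442,346). The one in the rack fits. The tray's lips lie on the top and left edges, and they meet near (243,226). I'll measure from depth and confirm in a crop.

```bash
cat > h.py <<'E'
import numpy as np, cv2
from station import manip
from scipy.spatial.transform import Rotation as Rn
np.set_printoptions(precision=4,suppress=True)
def cloud(d,c):
    v,u=np.mgrid[:d.shape[0],:d.shape[1]]
    P=np.stack([(u-c['cx'])/c['fx']*d,(v-c['cy'])/c['fy']*d,d],-1)
    return (P-c['t'])@c['R']
def rect(P,m,zmin,zmax,n=''):
    q=P[m&(P[...,2]>zmin)&(P[...,2]<zmax)]
    r=cv2.minAreaRect((q[:,:2]*1000).astype(np.float32)); print(n,len(q),'c',np.array(r[0]),'sz',np.array(r[1]),'ang',r[2],'zmed',np.median(q[:,2]));return r
def box(u0,u1,v0,v1):
    m=np.zeros((480,640),bool); m[v0:v1,u0:u1]=1; return m
E
python3 - <<'E'
from h import *
c=manip.camera_params('top'); d=np.load('pics/top0_d.npy'); P=cloud(d,c)
print('table z',np.median(P[350:450,100:250,2]))
rect(P,box(262,310,240,295),.053,.07,'stand top')
rect(P,box(335,395,245,325),.06,.2,'big')
rect(P,box(415,450,262,322),.045,.09,'panel top')
rect(P,box(415,450,262,322),.015,.03,'rack')
rect(P,box(415,475,330,362),.03,.12,'decoy panel')
rect(P,box(225,315,210,320),.005,.024,'tray')
rect(P,box(225,315,210,320),.016,.024,'lips')
rect(P,box(325,405,140,195),.03,.07,'keepsake')
rect(P,box(435,485,205,255),.02,.07,'bowl')
rect(P,box(120,180,185,235),.02,.12,'candle')
p=cv2.imread('pics/top0.png'); a=cv2.resize(p[205:325,225:325],None,fx=4,fy=4,interpolation=cv2.INTER_CUBIC); b=cv2.resize(p[255:375,400:500],None,fx=4,fy=4,interpolation=cv2.INTER_CUBIC)
cv2.imwrite('pics/crop1.png',cv2.convertScaleAbs(np.hstack([a,b]),alpha=1.6))
E
```

```text
table z 0.00010798706410115697
stand top 689 c [507.8661 105.7096] sz [50.2624 80.9056] ang 79.71666717529297 zmed 0.05951109322860727
big 1453 c [473.6909 -68.5438] sz [ 71.3365 114.6648] ang 80.50289154052734 zmed 0.07324325492194025
panel top 153 c [ 467.2302 -228.0258] sz [ 9.5196 60.249 ] ang 85.86030578613281 zmed 0.060008590046072716
rack 606 c [ 467.494  -228.3403] sz [45.133  90.5596] ang 85.61061096191406 zmed 0.02330576534608791
decoy panel 303 c [ 345.5353 -240.115 ] sz [82.0476 12.0404] ang 75.39644622802734 zmed 0.0716952166245085
tray 4376 c [521.8543 147.6653] sz [254.5888 208.3125] ang 1.963365077972412 zmed 0.008609637647819938
lips 656 c [520.5056 138.7851] sz [200.6671 149.6464] ang 3.5781514644622803 zmed 0.019711419740529278
keepsake 2024 c [755.4179 -72.0929] sz [ 82.3166 140.8239] ang 6.989015579223633 zmed 0.04426695627345943
bowl 586 c [ 604.5687 -288.1244] sz [92.505  93.8605] ang 89.07945251464844 zmed 0.03385582097305678
candle 381 c [627.5414 421.6985] sz [41.9559 43.659 ] ang 5.191372394561768 zmed 0.08871709198217013
```

View pics/crop1.png

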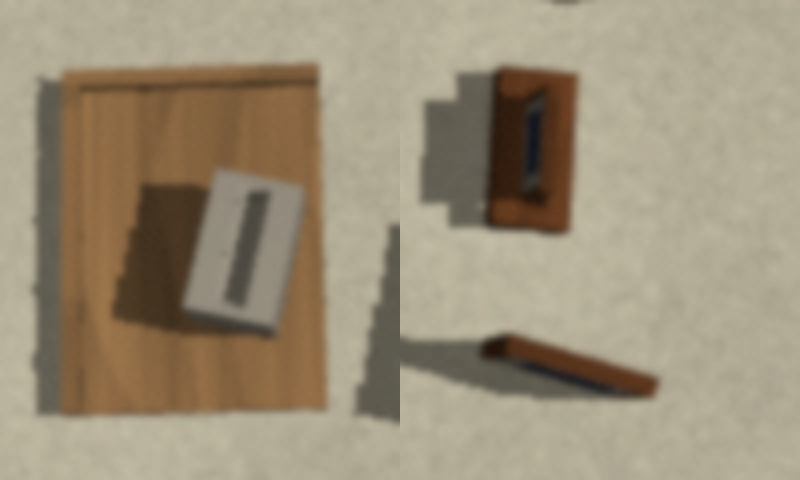

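The crop confirms both choices. The rack panel measures 60 mm long with its top at about 60 mm, and the small stand measures 50x81 mm. The decoys are 82 mm and 71x115 mm. Setting out.

```bash
cat >> h.py <<'E'
def go(x,y,z,yaw_deg,s=None):
    """print tool-frame shift (scaled, total) and z turn (scaled) to reach TCP x,y,z with tool y axis at yaw_deg; shift in final and current axes"""
    s=s or manip.get_state(); p=np.array(s['ee_pos']); R=Rn.from_rotvec(s['tool_rot']).as_matrix()
    yc=np.degrees(np.arctan2(R[1,1],R[0,1])); a=np.radians(yaw_deg)
    T=np.array([[np.sin(a),np.cos(a),0],[-np.cos(a),np.sin(a),0],[0,0,-1]])
    T[:,0]*=-1; T[:,0]=np.cross(T[:,1],T[:,2])
    d=np.array([x,y,z])-p
    tw=Rn.from_matrix(R.T@T).as_rotvec()/np.pi
    print('t',round(s['t'],2),'pos',p,'yaw',round(yc,2),'F',np.array(s['contact_force']),'gap',round(s['finger_gap'],4))
    print(' shift cur axes',R.T@d/.5,'final axes',T.T@d/.5,'turn',tw,'min rows',np.linalg.norm(d)/.0417, np.linalg.norm(tw)*180/7.16)
E
python3 -m pendant '[-0.053,-0.061,0,0,0,-0.026,85, -0.053,-0.061,0,0,0,-0.026,85, -0.053,-0.061,0,0,0,0,85, -0.053,-0.061,0,0,0,0,85, -0.053,-0.061,0,0,0,0,85, -0.053,-0.061,0,0,0,0,85, -0.053,-0.061,0,0,0,0,85, -0.053,-0.061,0,0,0,0,85]'
python3 - <<'E'
from h import *
c=manip.camera_params('top'); d=np.load('pics/top0_d.npy'); P=cloud(d,c)
q=P[box(225,309,210,312)&(P[...,2]>.016)&(P[...,2]<.024)]*1000
# split lips
r=cv2.minAreaRect(q[:,:2].astype(np.float32)); 
th=np.radians(r[2] if r[2]<45 else r[2]-90); A=np.array([[np.cos(th),np.sin(th)],[-np.sin(th),np.cos(th)]])
l=(q[:,:2]-r[0])@A.T
f=l[(l[:,0]>85)&(l[:,1]<60)]; s=l[(l[:,1]>60)&(l[:,0]<85)]
print('yaw0',np.degrees(th))
for n,g in(('far',f[:,::-1]),('side',s)):
    k=np.polyfit(g[:,0],g[:,1],1); print(n,len(g),'slope deg',np.degrees(np.arctan(k[0])),'mid',k[1],np.percentile(g[:,1],[2,98]),np.percentile(g[:,0],[1,99]))
m=P[box(225,312,210,316)&(P[...,2]>.005)&(P[...,2]<.013)]*1000
go(.467,-.228,.16,85.86)
E
```

```text
t: 0.77
ee_pos: [0.3438, 0.3902, 0.2311]
tool_rot: [-0.114, -3.139, 0.0]
contact_force: [0.9, 1.2, -0.3]
finger_gap: 0.0851
yaw0 3.5781514644622803
far 239 slope deg -0.19366584353210492 mid 94.52796538425076 [ 89.3459 100.1302] [-74.7228  57.897 ]
side 358 slope deg 0.13301028868493556 mid 69.58163294644694 [64.6728 74.4986] [-98.052   82.1329]
t 0.77 pos [0.3438 0.3902 0.2311] yaw 85.85 F [ 0.9179  1.2172 -0.33  ] gap 0.0851
 shift cur axes [-0.3351 -1.2154  0.1425] final axes [-0.3349 -1.2155  0.1422] turn [-0.0001 -0.0001 -0.    ] min rows 15.213108324637727 0.003420776805475301
```

```bash
python3 -m pendant '[-0.044,-0.0695,0,0,0,0,85, -0.044,-0.0695,0,0,0,0,85, -0.044,-0.0695,0,0,0,0,85, -0.044,-0.0695,0,0,0,0,85, -0.044,-0.0695,0,0,0,0,85, -0.044,-0.0695,0,0,0,0,85, -0.044,-0.0695,0,0,0,0,85, -0.044,-0.0695,0,0,0,0,85]' >/dev/null
python3 -m pendant '[0.0023,-0.0822,0.007,0,0,0,85, 0.0023,-0.0822,0.007,0,0,0,60, 0.0023,-0.0822,0.007,0,0,0,40, 0.0023,-0.0822,0.007,0,0,0,40, 0.0023,-0.0822,0.007,0,0,0,40, 0.0023,-0.0822,0.007,0,0,0,40, 0.0023,-0.0822,0.007,0,0,0,40, 0.0023,-0.0822,0.007,0,0,0,40]'
python3 - <<'E'
from h import *
go(.467,-.228,.14,85.86)
c=manip.camera_params('wrist'); p,d=manip.grab_frame('wrist'); cv2.imwrite('pics/w1.png',p[:,:,::-1]); np.save('pics/w1d.npy',d); np.save('pics/w1c.npy',c,allow_pickle=True); print(c)
E
```

```text
t: 2.1
ee_pos: [0.4648, -0.2267, 0.2031]
tool_rot: [-0.113, -3.14, -0.0]
contact_force: [-0.1, -0.7, 0.2]
finger_gap: 0.0402
t 2.1 pos [ 0.4648 -0.2267  0.2031] yaw 85.87 F [-0.0507 -0.6868  0.1566] gap 0.0402
 shift cur axes [-0.0046 -0.0022  0.1261] final axes [-0.0045 -0.0022  0.1261] turn [ 0.0001 -0.      0.    ] min rows 1.5137418190191179 0.002596437643734854
{'fx': 371.64829954431775, 'fy': 371.64829954431775, 'cx': 321.1698834911844, 'cy': 241.5527425667381, 'R': array([[ 0.0718,  0.9974, -0.0006],
       [ 0.9433, -0.0677,  0.325 ],
       [ 0.3241, -0.0239, -0.9457]]), 't': array([ 0.1922, -0.4877,  0.197 ])}
```

View pics/w1.png

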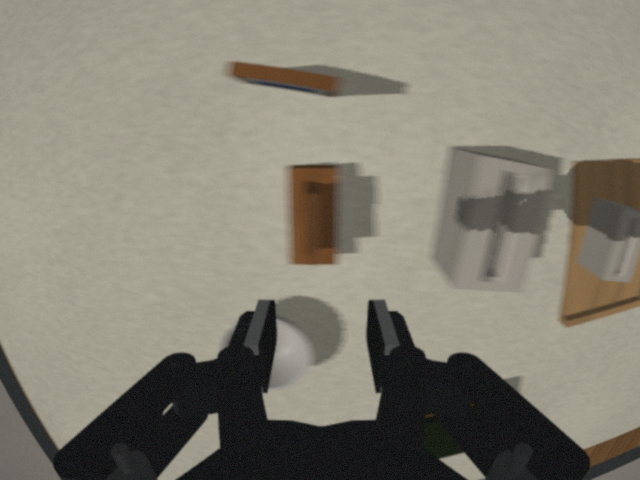

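The rack with the panel is at (315,215), between the fingers' approach lines, and the larger decoy is at (285,78). I'll measure the panel from this close view.

```bash
cat >> h.py <<'E'
def fcloud(d,c):
    v,u=np.mgrid[:d.shape[0],:d.shape[1]]; x=(u-c['cx'])/c['fx']; y=(v-c['cy'])/c['fy']; r=np.hypot(x,y)+1e-9
    k=np.tan(r)/r
    return (np.stack([x*k*d,y*k*d,d],-1)-c['t'])@c['R']
E
python3 - <<'E'
from h import *
P=fcloud(np.load('pics/w1d.npy'),np.load('pics/w1c.npy',allow_pickle=True).item())
print('table',np.median(P[110:150,200:300,2]))
rect(P,box(280,352,155,275),.05,.09,'panel top')
rect(P,box(280,352,155,275),.015,.03,'rack')
rect(P,box(425,570,140,300),.06,.09,'big')
go(.467,-.228,.14,85.86)
E
```

```text
table -0.000659163270739704
panel top 729 c [ 469.6085 -229.5207] sz [ 7.444  59.4002] ang 85.91233825683594 zmed 0.061279142398731716
rack 3847 c [ 469.9207 -229.4804] sz [44.8165 90.7472] ang 86.02310943603516 zmed 0.02323444338266294
big 9067 c [476.1743 -69.2402] sz [ 73.1963 114.5917] ang 80.50948333740234 zmed 0.07274003544607537
t 2.15 pos [ 0.4624 -0.236   0.2032] yaw 85.3 F [-0.5599 -6.7263  0.3365] gap 0.04
 shift cur axes [-0.0078  0.0174  0.1263] final axes [-0.008   0.0167  0.1264] turn [-0.0017  0.0001 -0.0031] min rows 1.5320687180680874 0.08886343087355558
```

```bash
python3 -m pendant '[0,0,0.06,0,0,0,40, 0,0,0.06,0,0,0,40, 0,0,0,0,0,0,40, 0,0,0,0,0,0,40]'
python3 - <<'E'
from h import *
s=manip.get_state()
c=manip.camera_params('wrist'); p,d=manip.grab_frame('wrist'); cv2.imwrite('pics/w2.png',p[:,:,::-1])
P=fcloud(d,c)
print('table',np.median(P[110:150,200:300,2]))
m=box(230,400,60,330)&(np.abs(P[...,0]-.469)<.05)&(np.abs(P[...,1]+.229)<.03)
rect(P,m,.05,.075,'panel top')
rect(P,m,.015,.03,'rack')
go(.469,-.229,.038,85.9)
E
```

```text
t: 2.48
ee_pos: [0.4644, -0.2244, 0.1424]
tool_rot: [-0.114, -3.136, -0.001]
contact_force: [0.3, 0.4, 0.4]
finger_gap: 0.0398
table -0.0006654240838108948
panel top 1208 c [ 469.5535 -229.2968] sz [ 8.7979 60.2546] ang 85.85562896728516 zmed 0.06116404757854513
rack 5417 c [ 470.0853 -229.5324] sz [44.6529 90.9642] ang 86.2840576171875 zmed 0.02325257645764944
t 2.53 pos [ 0.4656 -0.2249  0.1437] yaw 85.86 F [ 0.7042 -0.0811  0.6075] gap 0.0404
 shift cur axes [-0.0077 -0.0078  0.2114] final axes [-0.0074 -0.0078  0.2114] turn [-0.     -0.0003 -0.0002] min rows 2.537997025572985 0.009623709090180807
```

```bash
python3 -m pendant '[-0.008,-0.009,0.03,0,0,0,40, 0,0,0.06,0,0,0,40, 0,0,0.06,0,0,0,40, 0,0,0.04,0,0,0,40, 0,0,0.02,0,0,0,40, 0,0,0,0,0,0,40, 0,0,0,0,0,0,30,0,0,0,0,0,0,20]'
python3 -m pendant '[0,0,0,0,0,0,0, 0,0,0,0,0,0,0, 0,0,0,0,0,0,0, 0,0,0,0,0,0,0, 0,0,0,0,0,0,0, 0,0,0,0,0,0,0]'
python3 - <<'E'
from h import *
go(.469,-.229,.038,85.9)
E
```

```text
t: 3.2
ee_pos: [0.4707, -0.2303, 0.0401]
tool_rot: [0.113, 3.137, -0.001]
contact_force: [0.1, 0.6, 0.3]
finger_gap: 0.0206
t: 3.7
ee_pos: [0.4706, -0.2303, 0.0401]
tool_rot: [0.114, 3.136, -0.001]
contact_force: [-0.6, 0.7, 5.8]
finger_gap: 0.0066
t 3.7 pos [ 0.4706 -0.2303  0.0401] yaw 85.85 F [-0.5846  0.6808  5.8086] gap 0.0066
 shift cur axes [0.0035 0.0023 0.0041] final axes [0.0035 0.0023 0.0041] turn [-0.0001  0.001  -0.0003] min rows 0.07030709132164785 0.02702128432657897
```

```bash
python3 -m pendant '[0,0,-0.03,0,0,0,0, 0,0,-0.06,0,0,0,0, 0,0,-0.07,0,0,0,0, 0,0,-0.07,0,0,0.034,0, 0.0047,0.04,-0.01,0,0,0,0, 0.0047,0.075,0,0,0,0,0, 0.0047,0.075,0,0,0,0,0, 0.0047,0.075,0,0,0,0,0]'
python3 -m pendant '[0.0047,0.075,0,0,0,0,0, 0.0047,0.075,0,0,0,0,0, 0.0047,0.075,0,0,0,0,0, 0.0047,0.075,0,0,0,0,0, 0.0047,0.075,0,0,0,0,0, 0.0047,0.035,0,0,0,0,0, 0,0,0.04,0,0,0,0, 0,0,0,0,0,0,0]'
python3 -m pendant '[0,0,0,0,0,0,0,0,0,0,0,0,0,0]'
python3 - <<'E'
from h import *
go(.510,.1055,.13,79.72)
c=manip.camera_params('wrist'); p,d=manip.grab_frame('wrist'); cv2.imwrite('pics/w3.png',p[:,:,::-1]); np.save('pics/w3d.npy',d); np.save('pics/w3c.npy',c,allow_pickle=True)
P=fcloud(d,c)
m=(np.abs(P[...,0]-.51)<.06)&(np.abs(P[...,1]-.105)<.05)
rect(P,m,.052,.068,'stand top')
E
```

```text
t: 4.37
ee_pos: [0.484, -0.0966, 0.1597]
tool_rot: [0.283, 3.126, 0.001]
contact_force: [0.1, 0.1, -0.0]
finger_gap: 0.0062
t: 5.03
ee_pos: [0.505, 0.1081, 0.1371]
tool_rot: [-0.275, -3.127, 0.001]
contact_force: [-0.7, -1.1, -0.9]
finger_gap: 0.0069
t: 5.2
ee_pos: [0.5065, 0.1054, 0.1392]
tool_rot: [0.284, 3.128, -0.0]
contact_force: [0.8, -0.2, 0.5]
finger_gap: 0.0071
t 5.2 pos [0.5065 0.1054 0.1392] yaw 79.62 F [ 0.7596 -0.1929  0.4589] gap 0.0071
 shift cur axes [-0.0068  0.0015  0.0183] final axes [-0.0068  0.0015  0.0183] turn [-0.      0.0002 -0.0005] min rows 0.23489481705096588 0.014046176071013045
stand top 6665 c [509.2926 105.035 ] sz [50.4462 78.162 ] ang 79.73194122314453 zmed 0.059235969712812156
```

View pics/w3.png

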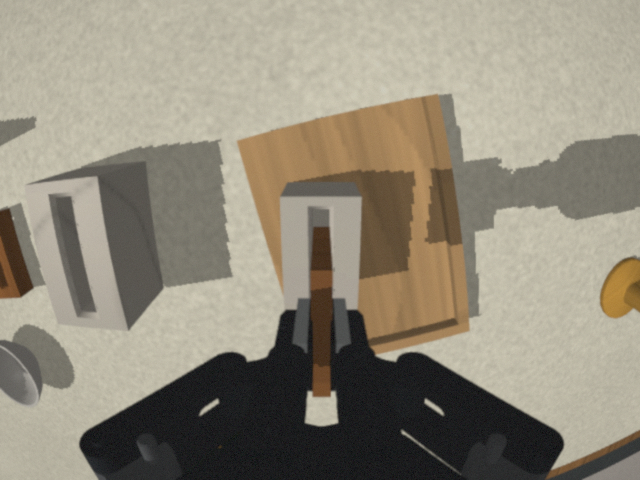

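The view shows the panel in the jaws at (321,230-395), above the stand at (321,190-310), with its slot at (319,215). I'll compare the panel's near end and centreline with the stand's and the slot's in this one view.

```bash
python3 - <<'E'
from h import *
c=np.load('pics/w3c.npy',allow_pickle=True).item();d=np.load('pics/w3d.npy');P=fcloud(d,c)
a=np.radians(-10.3);A=np.array([[np.cos(a),np.sin(a)],[-np.sin(a),np.cos(a)]])
L=(P[...,:2]-[.5093,.105])@A.T*1000; z=P[...,2]*1000
m=box(255,390,185,300)
s=m&(z>56)&(z<63)
print('stand near x',np.percentile(L[s][:,0],[0.3,1,2]),'y',np.percentile(L[s][:,1],[.5,1,99,99.5]))
sl=box(300,345,185,232)&(z<52)&(z>20)&(np.abs(L[...,1])<8)&(L[...,0]>-37)
print('slot y',len(L[sl]),np.percentile(L[sl],[1,2,50,98,99],axis=0).T if sl.any() else '')
p=box(305,340,215,400)&(z>90)
for v in range(222,400,8):
    k=p[v]
    if k.any(): print(v,k.sum(),'x',np.median(L[v][k][:,0]),'y',L[v][k][:,1].min(),L[v][k][:,1].max(),'z',np.median(z[v][k]))
E
```

```text
stand near x [-38.8789 -38.7304 -38.5244] y [-24.8012 -24.6278  24.6859  24.8915]
slot y 310 [[-25.388  -24.2479 -18.2803 -11.823  -11.6793]
 [ -5.339   -5.3311  -0.2152   5.323    5.3278]]
230 17 x -33.693600999126375 y -3.1745360622649628 4.385067873139794 z 113.1605751147167
238 17 x -33.46203945831566 y -2.9362485825002063 4.177060875316815 z 124.42316673211215
246 20 x -33.74851849597451 y -3.0908835827272334 4.779711989388545 z 135.76260351056922
254 20 x -33.731115115944355 y -2.867079148742973 4.565978742123433 z 145.0113231485018
262 22 x -33.44213832785172 y -3.0464754522860398 4.775232306414469 z 152.6104977336568
270 22 x -33.475201028271016 y -2.870340013517849 4.570429956040002 z 160.20656917710323
278 22 x -30.381445022593134 y -2.89372841763687 4.607913964428793 z 160.2518777339086
286 22 x -27.2695802807401 y -2.9316606378998245 4.6261819679742935 z 160.3916357869026
294 22 x -24.116184089000566 y -2.976720868815113 4.670209633127311 z 160.5585912870683
302 35 x -20.30583642753962 y -5.9358346661283 8.061925349699196 z 159.629291641349
310 35 x -17.054851100472682 y 
[... 324 characters left out ...]
342 35 x -7.2705886072062516 y -4.778992230381963 6.810335345273674 z 166.81278339010544
350 35 x -4.006390183567853 y -4.819932978994817 6.467422419356184 z 167.3819226753785
358 35 x -1.696489984971908 y -4.570384811219148 6.387177736811335 z 169.32452524606182
366 35 x 2.188240171358266 y -4.5144997462560505 6.334063218918843 z 169.25186612930284
374 35 x 4.886976280569903 y -4.640624026135269 6.366090839985767 z 170.78743292761763
382 35 x 8.188296410092471 y -4.699285142817095 6.292563123400602 z 171.65818164666612
390 35 x 21.910898624384807 y -4.782531293206146 6.673131066626403 z 161.00279788203184
398 6 x 3.8836829704995646 y -4.764580692990123 6.768238509996768 z 185.36420764717383
```

```bash
python3 -m pendant '[-0.0092,-0.0016,0.02,0,0,0,0, 0,0,0.03,0,0,0,0, 0,0,0.03,0,0,0,0, 0,0,0,0,0,0,0, 0,0,0.01,0,0,0,0, 0,0,0.01,0,0,0,0, 0,0,0.01,0,0,0,0, 0,0,0,0,0,0,0]'
python3 - <<'E'
from h import *
go(.511,.1045,.067,79.72)
E
```

```text
t: 5.92
ee_pos: [0.5105, 0.1048, 0.0828]
tool_rot: [-0.281, -3.128, 0.0]
contact_force: [0.1, -0.1, -0.3]
finger_gap: 0.0071
t 5.92 pos [0.5105 0.1048 0.0828] yaw 79.72 F [ 0.0606 -0.0689 -0.2786] gap 0.0071
 shift cur axes [-0.0011 -0.0003  0.0316] final axes [-0.001  -0.0003  0.0316] turn [-0.0001 -0.0002  0.    ] min rows 0.3789075809048918 0.004590284530147499
```

It's in the slot with no contact force. Pushing down to the bottom.

```bash
python3 -m pendant '[0,0,0.01,0,0,0,0, 0,0,0.01,0,0,0,0, 0,0,0.006,0,0,0,0, 0,0,0.003,0,0,0,0, 0,0,0.003,0,0,0,0, 0,0,0,0,0,0,0]'
python3 - <<'E'
from h import *
go(.511,.1045,.067,79.72)
E
```

```text
t: 6.42
ee_pos: [0.5106, 0.1049, 0.067]
tool_rot: [-0.281, -3.129, 0.0]
contact_force: [-0.4, -0.1, 0.5]
finger_gap: 0.0066
t 6.42 pos [0.5106 0.1049 0.067 ] yaw 79.73 F [-0.3637 -0.079   0.4717] gap 0.0066
 shift cur axes [-0.001  -0.0006  0.0001] final axes [-0.001  -0.0006  0.0001] turn [-0.0001 -0.0001  0.0001] min rows 0.013369913634827582 0.0033801324111492853
```

```bash
python3 -m pendant '[0,0,0.003,0,0,0,0, 0,0,0,0,0,0,0]'; python3 -m pendant '[0,0,0.003,0,0,0,0, 0,0,0,0,0,0,0]'
```

```text
t: 6.58
ee_pos: [0.511, 0.1049, 0.0662]
tool_rot: [0.281, 3.129, 0.001]
contact_force: [-1.3, 0.3, 0.8]
finger_gap: 0.0066
t: 6.75
ee_pos: [0.511, 0.105, 0.066]
tool_rot: [-0.282, -3.129, -0.002]
contact_force: [-6.6, -1.5, 21.8]
finger_gap: 0.0066
```

```bash
python3 -m pendant '[0,0,-0.002,0,0,0,0, 0,0,0,0,0,0,40, 0,0,0,0,0,0,85, 0,0,0,0,0,0,85, 0,0,0,0,0,0,85, 0,0,0,0,0,0,85, 0,0,0,0,0,0,85, 0,0,0,0,0,0,85]'
python3 - <<'E'
from h import *
go(.511,.1045,.030,79.72)
c=manip.camera_params('wrist'); p,d=manip.grab_frame('wrist'); cv2.imwrite('pics/w4.png',p[:,:,::-1])
P=fcloud(d,c); m=(np.abs(P[...,0]-.51)<.06)&(np.abs(P[...,1]-.105)<.012)&box(295,350,100,420)
r=rect(P,m,.083,.095,'panel top')
T=manip.grab_frame('top'); P=cloud(T[1],manip.camera_params('top')); print('top cam panel visible z', np.sort(P[box(265,310,240,300)][:,2])[-40::8])
E
```

```text
t: 7.42
ee_pos: [0.5107, 0.1049, 0.0652]
tool_rot: [-0.281, -3.129, 0.0]
contact_force: [-0.1, 0.6, 0.2]
finger_gap: 0.0846
t 7.42 pos [0.5107 0.1049 0.0652] yaw 79.73 F [-0.1495  0.5662  0.2088] gap 0.0846
 shift cur axes [-0.0008 -0.0006  0.0703] final axes [-0.0008 -0.0006  0.0703] turn [-0. -0.  0.] min rows 0.8433996543036028 0.001893736990683273
panel top 2762 c [510.3144 106.1143] sz [ 8.4181 61.436 ] ang 79.69884490966797 zmed 0.08728519480807403
top cam panel visible z [0.6533 0.6543 0.6557 0.6575 1.2067]
```

View pics/w4.png

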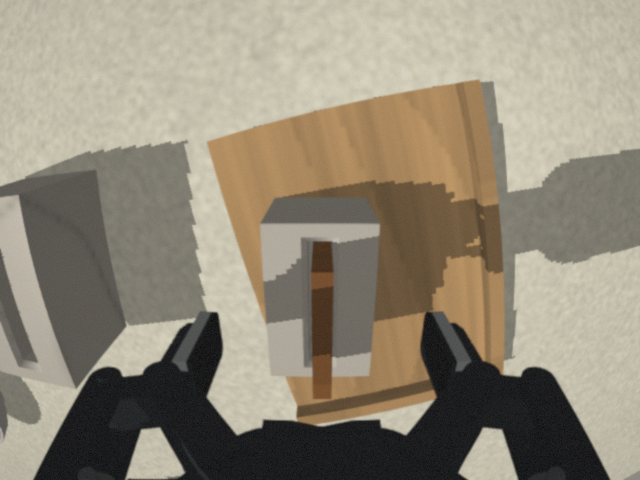

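The panel is seated: its top is at 87 mm against 88 mm expected, its yaw matches the stand, and the fingers are open. Next I grip the stand across its 50 mm width. The fingertips stay above the lips and the panel sits between the fingers.

```bash
python3 -m pendant '[0,0,0.02,0,0,0,85, 0,0,0.025,0,0,0,85, 0,0,0.02,0,0,0,85, 0,0,0.005,0,0,0,85, 0,0,0,0,0,0,70, 0,0,0,0,0,0,56, 0,0,0,0,0,0,52, 0,0,0,0,0,0,48]'
python3 -m pendant '[0,0,0,0,0,0,40, 0,0,0,0,0,0,30, 0,0,0,0,0,0,20, 0,0,0,0,0,0,20]'
python3 - <<'E'
from h import *
go(.568,.178,.030,93.7)
E
```

```text
t: 8.18
ee_pos: [0.5112, 0.1049, 0.0309]
tool_rot: [0.281, 3.128, 0.001]
contact_force: [-0.1, -0.9, 2.0]
finger_gap: 0.0486
t: 8.52
ee_pos: [0.5112, 0.1049, 0.0309]
tool_rot: [0.281, 3.128, 0.001]
contact_force: [-1.0, -1.1, 6.7]
finger_gap: 0.0492
t 8.52 pos [0.5112 0.1049 0.0309] yaw 79.72 F [-1.0479 -1.0512  6.6639] gap 0.0492
 shift cur axes [-0.0856  0.1641  0.002 ] final axes [-0.1227  0.1386  0.0018] turn [ 0.0001  0.0003 -0.0777] min rows 2.219527929385057 1.9521888463145431
```

```bash
python3 -m pendant '[0,0,0,0,0,-0.013,20, 0,0,0,0,0,-0.013,20, 0,0,0,0,0,-0.013,20, 0,0,0,0,0,-0.013,20, 0,0,0,0,0,-0.013,20, 0,0,0,0,0,-0.013,20, -0.01,0.01,0,0,0,0,20, -0.013,0.014,0,0,0,0,20]'
python3 -m pendant '[-0.017,0.02,0,0,0,0,20, -0.017,0.02,0,0,0,0,20, -0.017,0.02,0,0,0,0,20, -0.014,0.02,0,0,0,0,20, -0.01,0.01,0,0,0,0,20, -0.005,0.005,0,0,0,0,20, 0,0,0,0,0,0,20, 0,0,0,0,0,0,20]'
python3 - <<'E'
from h import *
go(.568,.178,.030,93.7)
c=manip.camera_params('wrist'); p,d=manip.grab_frame('wrist'); cv2.imwrite('pics/w5.png',p[:,:,::-1])
cs=manip.camera_params('scene'); p,d=manip.grab_frame('scene'); cv2.imwrite('pics/s5.png',cv2.resize(p[190:370,250:470,::-1],None,fx=3,fy=3,interpolation=cv2.INTER_CUBIC))
E
```

```text
t: 9.18
ee_pos: [0.521, 0.1161, 0.0309]
tool_rot: [0.1, -3.139, 0.001]
contact_force: [-3.0, -2.7, 7.3]
finger_gap: 0.0488
t: 9.85
ee_pos: [0.5591, 0.1686, 0.0309]
tool_rot: [-0.104, 3.138, 0.002]
contact_force: [0.6, 1.4, 5.0]
finger_gap: 0.0491
t 9.85 pos [0.5591 0.1686 0.0309] yaw 93.8 F [0.6269 1.4401 4.9614] gap 0.0491
 shift cur axes [-0.019   0.0175  0.0019] final axes [-0.019   0.0176  0.0018] turn [0.0003 0.0006 0.0005] min rows 0.3110363979906078 0.021536982917950954
```

View pics/w5.png

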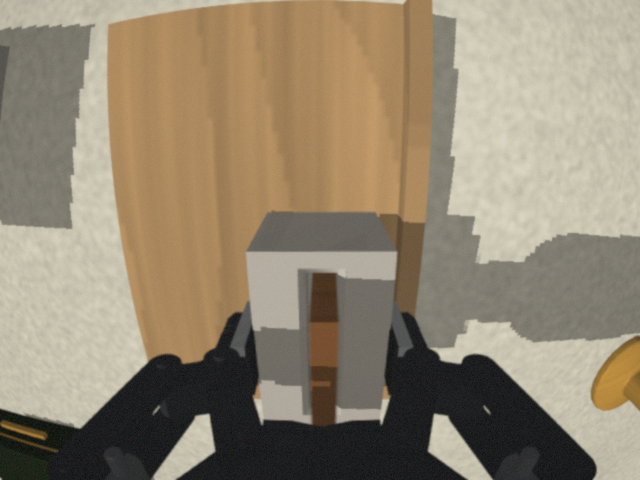

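The stand is square to the side lip, which is at u≈415, and the panel is upright in the slot at (323,350). I'll close in the last ~12 mm gently and watch the force.

```bash
python3 -m pendant '[-0.005,0.005,0,0,0,0,20, -0.005,0.006,0,0,0,0,20, -0.004,0.006,0,0,0,0,20, -0.002,0.003,0,0,0,0,20, 0,0,0,0,0,0,20]'
python3 -m pendant '[-0.003,0,0,0,0,0,20, 0,0,0,0,0,0,20]'
python3 -m pendant '[-0.003,0,0,0,0,0,20, 0,0,0,0,0,0,20]'
python3 -m pendant '[0,0.003,0,0,0,0,20, 0,0,0,0,0,0,20]'
```

```text
t: 10.37
ee_pos: [0.5658, 0.1772, 0.0309]
tool_rot: [-0.102, 3.14, -0.001]
contact_force: [-1.4, -1.7, 8.7]
finger_gap: 0.0494
t: 10.53
ee_pos: [0.5667, 0.1775, 0.0309]
tool_rot: [0.102, -3.139, 0.001]
contact_force: [-3.1, -1.9, 11.1]
finger_gap: 0.049
t: 10.7
ee_pos: [0.568, 0.1778, 0.0309]
tool_rot: [0.102, -3.139, 0.0]
contact_force: [-4.0, -2.4, 11.2]
finger_gap: 0.0491
t: 10.87
ee_pos: [0.5684, 0.1786, 0.0309]
tool_rot: [0.101, -3.14, 0.001]
contact_force: [-1.7, -2.2, 8.9]
finger_gap: 0.0497
```

```bash
python3 -m pendant '[-0.003,0.003,0,0,0,0,20, 0,0,0,0,0,0,20]'
python3 -m pendant '[-0.003,0.003,0,0,0,0,20, 0,0,0,0,0,0,20]'
python3 -m pendant '[-0.003,0.003,0,0,0,0,20, 0,0,0,0,0,0,20]'
python3 -m pendant '[0,0,0,0,0,0,20, 0,0,0,0,0,0,20]'
```

```text
t: 11.03
ee_pos: [0.5694, 0.1797, 0.0309]
tool_rot: [0.101, -3.139, 0.002]
contact_force: [-4.6, -3.1, 12.3]
finger_gap: 0.0488
t: 11.2
ee_pos: [0.5698, 0.1798, 0.0309]
tool_rot: [0.099, -3.136, 0.005]
contact_force: [-6.9, -6.2, 16.7]
finger_gap: 0.0489
t: 11.37
ee_pos: [0.5708, 0.1799, 0.031]
tool_rot: [0.097, -3.135, 0.007]
contact_force: [-8.3, -11.0, 19.1]
finger_gap: 0.0492
t: 11.53
ee_pos: [0.5708, 0.1799, 0.031]
tool_rot: [0.097, -3.135, 0.007]
contact_force: [-8.7, -10.1, 20.5]
finger_gap: 0.0493
```

```bash
python3 -m pendant '[-0.003,0,0,0,0,0,20, 0,0,0,0,0,0,20]'
python3 -m pendant '[-0.003,0,0,0,0,0,20, 0,0,0,0,0,0,20]'
python3 -m pendant '[-0.003,0.001,0,0,0,0,20, 0,0,0,0,0,0,20]'
python3 - <<'E'
from h import *
s=manip.get_state(); go(.57,.18,.030,93.7); R=Rn.from_rotvec(s['tool_rot']).as_matrix(); print('tilt axis z',R[:,2])
c=manip.camera_params('top'); p,d=manip.grab_frame('top'); P=cloud(d,c)
cv2.imwrite('pics/t6.png',cv2.resize(p[205:325,225:325,::-1],None,fx=5,fy=5,interpolation=cv2.INTER_CUBIC))
E
```

```text
t: 11.7
ee_pos: [0.5714, 0.18, 0.031]
tool_rot: [0.097, -3.133, 0.007]
contact_force: [-12.5, -10.2, 23.0]
finger_gap: 0.0494
t: 11.87
ee_pos: [0.5714, 0.18, 0.031]
tool_rot: [0.097, -3.13, 0.007]
contact_force: [-17.0, -10.0, 28.0]
finger_gap: 0.0492
t: 12.03
ee_pos: [0.5714, 0.1799, 0.031]
tool_rot: [0.096, -3.127, 0.008]
contact_force: [-20.4, -11.2, 32.3]
finger_gap: 0.049
t 12.03 pos [0.5714 0.1799 0.031 ] yaw 93.52 F [-20.3505 -11.1959  32.2912] gap 0.049
 shift cur axes [0.0028 0.0003 0.002 ] final axes [0.0028 0.0003 0.002 ] turn [-0.0015 -0.0041 -0.001 ] min rows 0.041134126984823084 0.11306021823253326
tilt axis z [-0.0126 -0.0056 -0.9999]
```

```bash
python3 -m pendant '[-0.002,0.004,-0.001,0,0,0,20, 0,0,0,0,0,0,20]'
python3 -m pendant '[0,0.003,-0.001,0,0,0,20, 0,0,0,0,0,0,20, 0,0,0,0,0,0,20]'
python3 - <<'E'
from h import *
go(.57,.18,.030,93.7)
p,d=manip.grab_frame('scene'); cv2.imwrite('pics/s6.png',cv2.convertScaleAbs(cv2.resize(p[200:380,250:450,::-1],None,fx=3.3,fy=3.3,interpolation=cv2.INTER_CUBIC),alpha=1.5))
E
```

```text
t: 12.25
ee_pos: [0.5714, 0.18, 0.0311]
tool_rot: [0.095, -3.125, 0.012]
contact_force: [-21.8, -14.9, 32.5]
finger_gap: 0.0491
t: 12.5
ee_pos: [0.5714, 0.18, 0.0311]
tool_rot: [0.094, -3.126, 0.015]
contact_force: [-20.5, -18.0, 29.7]
finger_gap: 0.049
t 12.5 pos [0.5714 0.18   0.0311] yaw 93.46 F [-20.505  -17.9648  29.7016] gap 0.049
 shift cur axes [0.0028 0.0001 0.0023] final axes [0.0029 0.0001 0.0022] turn [-0.0028 -0.0047 -0.0014] min rows 0.04351165752584938 0.142939319760534
```

View pics/s6.png

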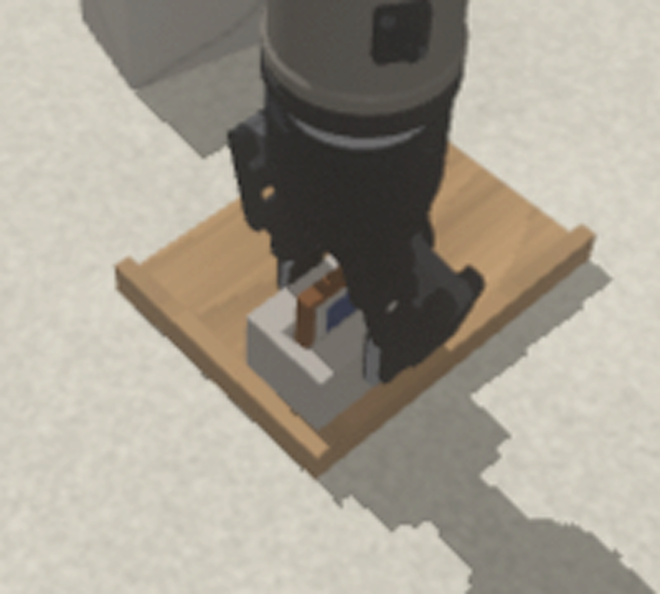

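```bash
python3 - <<'E'
from h import *
for n,bx,bx2 in(('scene',box(250,460,190,380),box(318,365,285,335)),('top',box(225,312,205,316),box(225,312,205,316))):
    p,d=manip.grab_frame(n); P=cloud(d,manip.camera_params(n))
    a=np.radians(3.73);A=np.array([[np.cos(a),np.sin(a)],[-np.sin(a),np.cos(a)]])
    L=(P[...,:2]-[.5225,.138])@A.T*1000; z=P[...,2]*1000
    hsv=cv2.cvtColor(p,cv2.COLOR_RGB2HSV)
    wood=(hsv[...,1]>90)
    l=bx&(z>17)&(z<23)&wood
    f=l&(L[...,0]>80)&(L[...,0]<110)&(L[...,1]<40)&(L[...,1]>-70); s=l&(L[...,1]>55)&(L[...,1]<85)&(L[...,0]<0)
    for k,g,i in(('far top x',f,0),('side top y',s,1)):
        if g.sum()>10: print(n,k,g.sum(),np.percentile(L[g][:,i],[2,50,98]))
    t=bx&(z>57)&(z<63)&(hsv[...,1]<70)&(L[...,0]>0)&(L[...,0]<100)&(L[...,1]>0)&(L[...,1]<75)
    print(n,'stand top n',t.sum(),'x',np.percentile(L[t][:,0],[1,98,99.5]) if t.any() else '','y',np.percentile(L[t][:,1],[1,98,99.5]) if t.any() else '')
    if n=='scene':
        ff=bx&(z>26)&(z<55)&(hsv[...,1]<70)&(L[...,0]>70)&(L[...,0]<100)&(L[...,1]>5)&(L[...,1]<60)
        q=L[ff]; print('far face',len(q),np.median(q[:,0]),'slope',np.degrees(np.polyfit(q[:,1],q[:,0],1)[0]*1), 'tilt deg',np.degrees(np.polyfit(z[ff],q[:,0],1)[0]))
        print('stand top z vs x', np.median(z[t]))
E
```

```text
scene far top x 279 [89.2267 94.9177 99.5508]
scene side top y 219 [64.0059 69.8294 74.0973]
scene stand top n 470 x [37.929  90.3906 90.8324] y [ 7.8292 69.5389 72.8246]
far face 222 89.5356823483184 slope 0.5216133323437151 tilt deg 0.12263124433177623
stand top z vs x 61.85051744072844
top far top x 93 [87.2861 92.4725 96.918 ]
top stand top n 114 x [ 8.1979 42.0629 42.4199] y [11.8373 33.8909 33.9713]
```

```bash
python3 - <<'E'
from h import *
p,d=manip.grab_frame('scene'); P=cloud(d,manip.camera_params('scene'))
a=np.radians(3.73);A=np.array([[np.cos(a),np.sin(a)],[-np.sin(a),np.cos(a)]])
L=(P[...,:2]-[.5225,.138])@A.T*1000; z=P[...,2]*1000
bx=box(250,460,190,380)
ff=bx&(z>28)&(z<52)&(L[...,0]>86)&(L[...,0]<92)&(L[...,1]>0)&(L[...,1]<90)
q=L[ff]; print('far face y range',np.percentile(q[:,1],[0,1,2,98,99,100]),len(q))
tp=bx&(z>57)&(z<66)&(L[...,0]>75)&(L[...,0]<89)&(L[...,1]>0)&(L[...,1]<90); q=L[tp]; print('top strip y',np.percentile(q[:,1],[0,1,2,98,99,100]),'z',np.percentile(z[tp],[5,50,95]))
l=bx&(z>15)&(z<25)&(L[...,0]>92)&(L[...,0]<98)&(np.abs(L[...,1])<60); print('lip z',np.median(z[l]))
fl=bx&(z>3)&(z<13)&(L[...,0]>-60)&(L[...,0]<30)&(np.abs(L[...,1]+50)<15);print('floor z',np.median(z[fl]))
tb=bx&(z<5)&(L[...,0]>105);print('table z',np.median(z[tb]))
pt=bx&(z>84)&(z<94)&(cv2.cvtColor(p,cv2.COLOR_RGB2HSV)[...,1]>90); print('panel top',pt.sum(),np.median(z[pt]))
print(np.array(manip.get_state()['contact_force']))
E
```

```text
far face y range [13.9341 14.1863 14.4375 63.6836 64.0395 64.205 ] 203
top strip y [12.2467 14.0475 14.6686 63.7479 64.0126 64.4709] z [59.612  62.322  64.0582]
lip z 22.361809550287667
floor z 9.972047572591112
table z 2.293526082065054
panel top 93 89.87334021895906
[-20.4741 -18.3954  27.7998]
```

The scene view puts the stand flush on both lips. The far face is at x=89.5 against the lip's 89.4, and the side face at y=64.1 against about 64. It's flat with under 0.2° of tilt. I'll press harder for margin over friction and ease the downward load.

```bash
python3 -m pendant '[-0.003,0.003,-0.002,0,0,0,20, -0.003,0.003,-0.002,0,0,0,20, 0,0,0,0,0,0,20]'
python3 -m pendant '[-0.003,0.002,-0.003,0,0,0,20, -0.003,0.002,-0.003,0,0,0,20, 0,0,0,0,0,0,20]'
```

```text
t: 12.95
ee_pos: [0.5716, 0.1802, 0.0314]
tool_rot: [0.093, -3.119, 0.021]
contact_force: [-22.5, -22.7, 24.5]
finger_gap: 0.0489
t: 13.2
ee_pos: [0.5719, 0.1803, 0.032]
tool_rot: [0.092, -3.114, 0.027]
contact_force: [-22.1, -25.4, 11.3]
finger_gap: 0.0491
```

```bash
cat > chk.py <<'E'
from h import *
s=manip.get_state(); R=Rn.from_rotvec(s['tool_rot']).as_matrix(); print('F',np.array(s['contact_force']),'M',np.array(s['ft_torque']),'toolz',R[:,2])
p,d=manip.grab_frame('scene'); P=cloud(d,manip.camera_params('scene'))
a=np.radians(3.73);A=np.array([[np.cos(a),np.sin(a)],[-np.sin(a),np.cos(a)]])
L=(P[...,:2]-[.5225,.138])@A.T*1000; z=P[...,2]*1000
bx=box(250,460,190,380)
ff=bx&(z>28)&(z<56)&(L[...,0]>84)&(L[...,0]<94)&(L[...,1]>16)&(L[...,1]<62)
q=L[ff]; k=np.linalg.lstsq(np.c_[q[:,1],z[ff],np.ones(len(q))],q[:,0],rcond=None)[0]; print('far face',len(q),'x',np.median(q[:,0]),'yaw,pitch deg',np.degrees(k[:2]))
tp=bx&(z>57)&(z<66)&(L[...,0]>72)&(L[...,0]<88)&(L[...,1]>17)&(L[...,1]<62); q=L[tp]
k=np.linalg.lstsq(np.c_[q,np.ones(len(q))],z[tp],rcond=None)[0]; print('top',len(q),'z',np.median(z[tp])-2.3,'slopes deg',np.degrees(k[:2]))
pt=bx&(z>84)&(z<94)&(cv2.cvtColor(p,cv2.COLOR_RGB2HSV)[...,1]>90); print('panel top',pt.sum(),np.median(z[pt])-2.3)
E
python3 chk.py
```

```text
F [-22.087  -25.3522  11.3478] M [-5.5466  4.751   0.1916] toolz [-0.0256 -0.0179 -0.9995]
far face 198 x 90.10782520837597 yaw,pitch deg [0.2387 1.5255]
top 228 z 60.15850619773174 slopes deg [-1.0656 -0.6682]
panel top 94 88.03892564555223
```

```bash
python3 -m pendant '[0,0,0.003,-0.003,-0.004,0,20, 0,0,0.003,-0.003,-0.004,0,20, 0,0,0,0,0,0,20, 0,0,0,0,0,0,20]'; python3 chk.py
```

```text
t: 13.58
ee_pos: [0.5718, 0.1801, 0.0308]
tool_rot: [0.091, -3.139, -0.006]
contact_force: [-29.9, -26.2, 30.8]
finger_gap: 0.049
F [-29.8601 -26.1572  30.8027] M [-6.4142  5.955  -0.063 ] toolz [-0.0017  0.0038 -1.    ]
far face 219 x 89.47016361793561 yaw,pitch deg [0.3403 0.0925]
top 240 z 59.9417913783848 slopes deg [0.9935 0.1113]
panel top 91 87.93656342655224
```

```bash
python3 -m pendant '[-0.004,0.004,-0.001,-0.001,-0.001,0,20, -0.004,0.003,-0.001,-0.001,-0.002,0,20, 0,0,0,0,0,0,20, 0,0,0,0,0,0,20, 0,0,0,0,0,0,20]'; python3 chk.py
```

```text
t: 14.05
ee_pos: [0.5718, 0.1802, 0.0308]
tool_rot: [0.09, -3.14, -0.009]
contact_force: [-37.1, -34.2, 38.0]
finger_gap: 0.0493
F [-37.1117 -34.2238  38.028 ] M [-8.3676  7.7844  0.1263] toolz [-0.0007  0.0055 -1.    ]
far face 214 x 89.49070983586053 yaw,pitch deg [0.5162 0.3114]
top 243 z 59.812608179993745 slopes deg [0.5265 0.302 ]
panel top 91 87.3043911061473
```

```bash
python3 -m pendant '[0,0,0,0,0,0,20, 0,0,0,0,0,0,20, 0,0,0,0,0,0,20, 0,0,0,0,0,0,20, 0,0,0,0,0,0,20, 0,0,0,0,0,0,20]'; python3 -c "
from station import manip
print(manip.finish_job())"
```

```text
t: 14.6
ee_pos: [0.5718, 0.1802, 0.0308]
tool_rot: [0.09, -3.14, -0.009]
contact_force: [-38.1, -34.2, 37.1]
finger_gap: 0.0492
the job is handed in; nothing more can be done
None
```

I took the oak panel out of its rack, pushed it to the bottom of the slot in the smaller stand, and let go. I then gripped the stand across its width, squared it, slid it into the corner, and handed the job in at 14.6 s still pressing. `finish_job` gives no verdict, so success isn't confirmed.

- **Panel:** its top measured about 87 to 88 mm, against 88 mm when fully down. It read 87.3 mm at the last check, which is within the noise.
- **Position:** the stand's end face was within about 0.2 mm of the far lip's inner face. Its long face was last measured within about 0.5 mm of the side lip, before the final harder presses.
- **Square and flat:** yaw error was about 0.5° and tilt no more than about 0.6°. An earlier press had tilted the stand about 1.5°, so I corrected that before pressing on.
- **Force:** the wrist read about 38 N toward the far lip and 34 N toward the side lip, holding steady, with 37 N down. Friction takes part of this, so the force on each lip isn't known directly, though I judge it well above 2 N.
- **Disagreements:** the cameras differed by about 2 mm. The final top-camera reading was blocked by the gripper and gave no useful result, so the end position rests on the scene camera and the contact force.
- **Bowl, box and candlestick:** the arm stayed clear of all three. I didn't measure their positions again at the end.

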